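Shut the full specimen box and flip the spare one open

TASK

The specimen box with the blue lid is full: pushing with the fingertips, tip its open lid forward until it falls shut. Only then flip the green lid of the empty box up and over, past upright, so that it stays leaning back open by its own weight, ready for the next samples. Push gently, grip or lift nothing, and leave both boxes and everything else standing where they are.

Things in the scene. Friction and masses are not known exactly. Their poses are not given: they have to be found in the camera images.
- full_box: The full specimen box, the one that stands open at the start. Loose white box, about 0.9 kg, 110 mm deep (x), 140 mm wide (y), rim 80 mm above the table. Origin: centre of its underside; x to its rear (hinge side), z up; its front, with the lid's tab, faces the robot within 0.3 rad of yaw. It holds twelve purple-capped tubes below the rim.
- full_lid (a joint): blue lid of full_box: plate 110 x 140 x 6 mm, 110 g, hinged at the box's rear top edge (x = 55, z = 80 mm in the box's frame, along its y). Rad: 0 shut, level on the rim; grows as its front edge rises and swings rearwards; 1.57 upright; 1.95 leaning back on its stop. Light damped hinge, no catch: falls shut below about 1.5, open beyond 1.65. Starts leaning back, open.
- full_lid_tab (a point): Centre of the outer edge (mid-thickness) of the blue lid's finger tab: a tongue 60 mm wide, 6 mm thick, in the lid's plane, standing out 22 mm past its front edge, so 132 mm from the hinge line. With the lid shut, its underside is 80 mm above the table and the space below is free.
- spare_box: The empty specimen box, the one that is shut at the start. Loose white box, about 0.9 kg, 110 mm deep (x), 140 mm wide (y), rim 80 mm above the table. Origin: centre of its underside; x to its rear (hinge side), z up; its front, with the lid's tab, faces the robot within 0.3 rad of yaw. Built like the other.
- spare_lid (a joint): green lid of spare_box: plate 110 x 140 x 6 mm, 110 g, hinged at the box's rear top edge (x = 55, z = 80 mm in the box's frame, along its y). Rad: 0 shut, level on the rim; grows as its front edge rises and swings rearwards; 1.57 upright; 1.95 leaning back on its stop. Light damped hinge, no catch: falls shut below about 1.5, open beyond 1.65. Starts shut.
- spare_lid_tab (a point): Centre of the outer edge (mid-thickness) of the green lid's finger tab: a tongue 60 mm wide, 6 mm thick, in the lid's plane, standing out 22 mm past its front edge, so 132 mm from the hinge line. With the lid shut, its underside is 80 mm above the table and the space below is free.
- jar_grey: Bystander: low clear jar with grey cap, 42 mm across, 34 mm tall, between the boxes. Origin at the centre of its underside.
- jar_white: Bystander: the same jar with a white cap, between the boxes, further back.
- jar_black: Bystander: the same jar with a black cap, at the right.
- marker: Bystander: white marker pen with blue cap, 115 mm long, 17 mm thick, lying crosswise on the robot's side of the boxes, long along its x. Origin under the middle of its barrel.
- cassette: Bystander: flat white test cassette, 70 x 22 x 6 mm, at the left. Origin at the centre of its underside.
- sanitiser: Bystander: bottle, 56 mm across, 150 mm tall, far left. Origin at the centre of its underside.
- tube_rack: Bystander: white rack of purple-capped tubes, 160 x 60 mm, 83 mm tall over the caps, at the right. Origin at the centre of its underside.
There are look-alikes about, which are no part of the job. Leave any red look-alike of the full_box alone.

How it is judged:
By the outcome, as a careful person would: the job done as asked, in the order asked, and still so for the second after the job is handed in, with the robot touching nothing.
It also fails if it takes over 58 s, if anything falls off the work surface, if the arm or the gripper's body presses on something with over 40 N, if the wrist force passes 120 N, or if a joint passes its speed limit or range.

ROBOT

A 6-joint arm with a two-finger parallel gripper is mounted at the origin on the work surface. World frame = base frame: x ahead of the robot, y to its left, z up, the work surface at z = 0. Lengths are in m, angles in rad, forces in N, time in s.
With the tool pointing down it reaches from about 0.375 to 0.925 m from the base axis. Payload 5.7 kg.
Tool frame: the origin (TCP) lies at the very end of the fingers, on their centre line; the grasp point (between the pads) lies pinch_z behind it (pinch_z is the distance from the TCP to the grasp point, in m); x points along the fingers, z is the direction in which the jaws open and shut, and the axes are right-handed (so a half turn about x gives the same grasp; the last joint's range is limited). The gripper opens to 88 mm and grips with 3 to 60 N. Pads are 20 mm wide; open, the fingers measure 115 mm over their backs; the gripper's body (75 mm by 178 mm) begins 61 mm behind the grasp point.
Start: joints at [1.207, 0.359, 1.51, -0, 1.272, -0.115], TCP at [0.148, 0.581, 0.223] pointing down, gripper open.
Joint ranges: [-2.97, 2.97], [-1.01, 2.36], [0.21, 2.38], [-0.96, 4.11], [0.2, 2.71], [-2.98, 2.98]. Speed limits (rad/s): [2.39, 2.39, 3.14, 3.14, 3.14, 3.14].

INTERFACE

Orientations are given as a unit quaternion [w, x, y, z].
In Python, from bench import sense, grab_frame, get_calibration, job_done, pinch_z gives the robot as it stands. The module is installed in compiled form; this text tells all that it offers.
- The arm moves only by the tool play_rows, never from a script. Its argument "series" is a list of rows, each an object of numbers: "gripper": the closure in counts, from 0 (fully open) to 255 (shut); "x", "y", "z": the shift along the tool's x, y, z in m; "yaw": the turn about the tool's x in degrees. A call has 1 to 10 rows; each row shifts and turns the commanded pose from where the row before left it, along the tool's axes as they then stand; what a row does not reach is not made up. A row lasts 1/8 s, in which the tool goes at most 62.5 mm and 10.7 degrees, less where a joint would pass 70% of its speed; a pose out of reach is approached as far as the arm can. A call with a gripper value outside its range is refused whole. The fingers move at their own pace and stop on an object; the grip force is fixed at half the most. Time passes only in rows, so rows that do not move let the fingers close. It gives the time, the measured TCP pose, the force and the opening at its end, in the units of the state.
- sense(): the state, without advancing time (a new reading comes with each control period).
- grab_frame(name): name is "scene" or "top"; returns the picture (400x640x3 uint8, red, green, blue); there is no depth.
- get_calibration(name): a dict with "K" (3x3 intrinsics, pixels), "rvec" (rotation vector, rad) and "tvec" (3), from world to camera coordinates, as OpenCV has them. Camera axes: x right, y down, z forward; pixel columns grow to the right and rows downward; lengths in m; the calibration is good to about 2 mm. A picture is of the moment at which its call begins. get_calibration takes no time and is no camera call.
- job_done(): hands the job in, once; it reports no verdict.
The state is a dict: "time_s": time; "joint_positions": joint angles; "qd": joint speeds; "joint_torque": joint torques, N m; "eef_pos": TCP position; "orientation": TCP orientation; "contact_force": force on the tool from outside, world axes, zero at the start; "moment": the same for the moment, N m; "grip_width": opening from 0.0 (shut) to 1.0 (fully open).
Only numpy, scipy, OpenCV 4.12 (cv2) and the standard library are available. Lean on these libraries where they do the work, as an engineer would, in place of code of your own. Each camera call takes 0.05 s, during which the arm holds its last target. There are 200 camera calls.

## Working session

There is one attempt and no reset: what is moved stays moved. The work goes in short steps, Python scripts to look and compute and a tool call to move; the robot and the scene stay as the last step left them, time stands still between calls to the robot, and variables do not carry over. Pictures are saved under pics/ and viewed, about 8 in all and at most 12, crops included, and the job is handed in when it is done.

Besides the shell and the picture viewer there is one more tool, called after "Emit:" by a JSON object that holds its "op" and its "data", one argument or row to a line. play_rows: Moves the arm, as the interface text tells. Its arguments: {"type":"object","properties":{"series":{"type":"array"}},"required":["series"]}

```bash
mkdir -p pics
cat > h.py <<'E'
import numpy as np,cv2
from bench import sense,grab_frame,get_calibration,pinch_z
def cal(n):
    c=get_calibration(n);return np.array(c["K"]),cv2.Rodrigues(np.array(c["rvec"],float))[0],np.array(c["tvec"],float).ravel()
def ray(n,px,z):
    K,R,t=cal(n);d=R.T@np.linalg.inv(K)@np.array([px[0],px[1],1.]);o=-R.T@t
    return o+d*(z-o[2])/d[2]
def proj(n,P):
    K,R,t=cal(n);q=K@(R@np.array(P,float)+t);return q[:2]/q[2]
E
python3 - <<'E'
from h import *
for n in("scene","top"):
    cv2.imwrite(f"pics/{n}0.png",grab_frame(n)[:,:,::-1]);K,R,t=cal(n);print(n,-R.T@t,R[2],K[0])
s=sense();print(s,pinch_z)
E
```

```text
scene [0.88797586 0.67547241 0.6376081 ] [-0.39458415 -0.70284359 -0.59187349] [396.84119846   0.         327.80081434]
top [0.41440276 0.00201268 1.18746324] [ 0.10940522  0.00987432 -0.99394819] [460.94233775   0.         332.69033337]
{'time_s': 0.1, 'joint_positions': array([ 1.20691556e+00,  3.59442924e-01,  1.51131561e+00,  4.05742099e-05,
        1.27249423e+00, -1.15116553e-01]), 'qd': array([ 2.71695437e-05, -9.51816328e-04, -1.84973545e-03,  6.63543881e-04,
       -1.38735405e-03,  1.32934373e-03]), 'joint_torque': array([ 1.28460219e-03, -5.16356134e+01, -2.71410280e+01,  6.75857929e-02,
        2.78020988e-02, -1.24583160e-06]), 'eef_pos': array([0.14750558, 0.58094977, 0.221891  ]), 'orientation': array([ 0.55766173, -0.43439597,  0.55867923,  0.43380994]), 'contact_force': array([0.8155565 , 0.21130708, 0.1401458 ]), 'moment': array([-0.01376502,  0.00928816, -0.02020096]), 'grip_width': 0.9992499171996991} 0.0187
```

View pics/scene0.png

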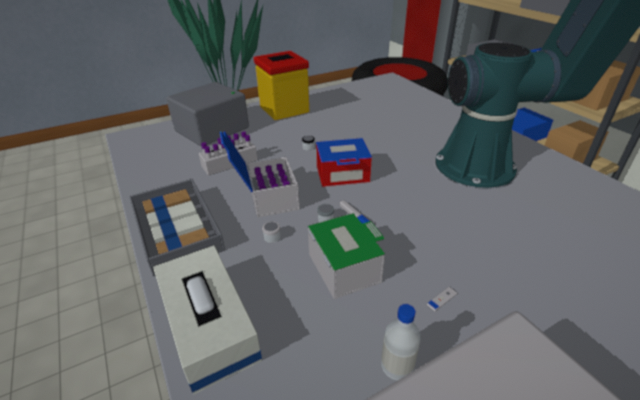

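View pics/top0.png

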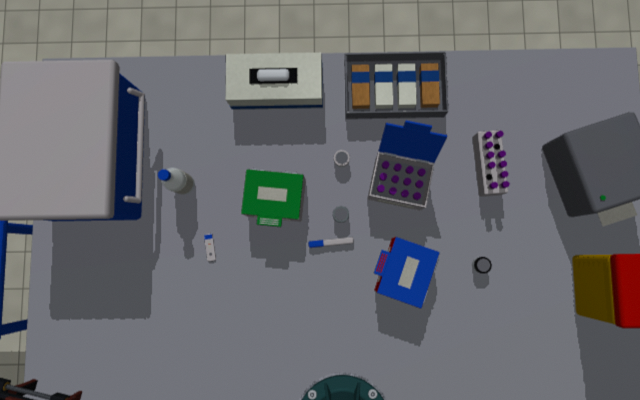

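The boxes in the top view are:
- **(402,175)**: white box, blue lid standing open, tubes inside. This fits full_box.
- **(407,272)**: red box with a shut blue lid. This is the look-alike, so I leave it alone.
- **(273,195)**: white box, green lid shut, tab towards the robot. This is spare_box.

Next I measure both boxes and confirm with one crop.

Run:
```python
from h import *
im=cv2.imread("pics/top0.png");hsv=cv2.cvtColor(im,cv2.COLOR_BGR2HSV)
def big(m,x0,x1,y0,y1):
    k=np.zeros_like(m);k[y0:y1,x0:x1]=m[y0:y1,x0:x1]
    return max(cv2.findContours(k,0,1)[0],key=cv2.contourArea)
g=cv2.inRange(hsv,(45,90,40),(80,255,255));b=cv2.inRange(hsv,(105,120,40),(125,255,255))
k=np.ones((30,30),np.uint8)
for nm,m,box in(("green",g,(220,320,150,235)),("blue",b,(360,460,110,170))):
    c=big(m,*box);print(nm,cv2.contourArea(c),cv2.approxPolyDP(c,2.5,True)[:,0].tolist())
    x0,x1,y0,y1=box;f=np.zeros_like(m);cv2.drawContours(f,[c],-1,255,-1)
    if nm=="green":
        f=cv2.morphologyEx(f,cv2.MORPH_CLOSE,np.ones((9,9)));o=cv2.morphologyEx(f,cv2.MORPH_OPEN,np.ones((36,36),np.uint8))
        r=cv2.minAreaRect(max(cv2.findContours(o,0,1)[0],key=cv2.contourArea));P=np.array([ray("top",p,.086) for p in cv2.boxPoints(r)])
        print(r,P.round(3).tolist(),np.linalg.norm(np.diff(P,axis=0),axis=1))
w=cv2.inRange(hsv,(0,0,120),(180,60,255));c=big(w,365,445,145,215);r=cv2.minAreaRect(c)
print("rim",cv2.contourArea(c),r,cv2.boxPoints(r).tolist(),[ray("top",p,.08).round(3).tolist() for p in cv2.boxPoints(r)])
a=cv2.resize(im[110:230,225:325],None,fx=4,fy=4,interpolation=2);d=cv2.resize(im[110:230,360:460],None,fx=4,fy=4,interpolation=2)
cv2.imwrite("pics/crop.png",np.hstack([a,d]))
```

```text
green 2726.0 [[246, 170], [241, 213], [255, 214], [257, 224], [281, 225], [282, 217], [298, 218], [301, 174]]
((273.0, 196.49998474121094), (53.99999237060547, 44.99999237060547), -0.0) [[0.5, 0.222, 0.086], [0.61, 0.222, 0.086], [0.608, 0.091, 0.086], [0.498, 0.092, 0.086]] [0.10944862 0.13113503 0.1092778 ]
blue 1858.0 [[385, 124], [380, 151], [433, 162], [446, 137], [431, 132], [431, 125], [407, 120], [403, 126]]
rim 633.5 ((437.5, 180.0), (68.0, 13.0), 90.0) [[431.0, 146.0], [444.0, 146.0], [444.0, 214.0], [431.0, 214.0]] [[0.673, -0.229, 0.08], [0.672, -0.261, 0.08], [0.506, -0.254, 0.08], [0.506, -0.223, 0.08]]
```

View pics/crop.png

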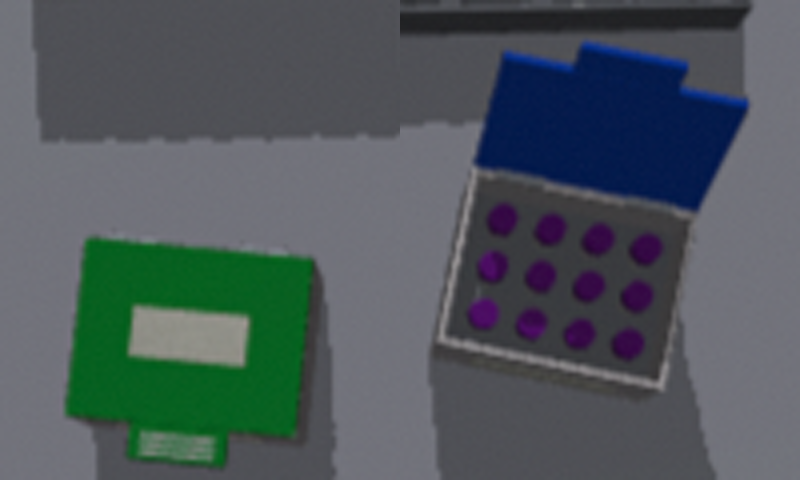

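Crop check: on the right is the white box with an open blue lid and twelve purple caps, so it is full_box. Its rim corners are near (379,153), (433,163), (426,206) and (370,195). On the left is the shut green lid, with its tab edge from (257,225) to (281,226).

Run:
```python
from h import *
def fit(nm,px,z,L):  # RL,RR,FR,FL -> box frame rigid fit
    P=np.array([ray("top",p,z)[:2] for p in px]);Q=np.array([[.055,.07],[.055,-.07],[-.055,-.07],[-.055,.07]])
    print(nm,"sides",np.linalg.norm(P-np.roll(P,-1,0),axis=1).round(3))
    c=P.mean(0);H=Q.T@(P-c);yaw=np.arctan2(H[0,1]-H[1,0],H[0,0]+H[1,1]);R=np.array([[np.cos(yaw),-np.sin(yaw)],[np.sin(yaw),np.cos(yaw)]])
    print(" c",c.round(4),"yaw",yaw.round(3),"res",np.abs(Q@R.T+c-P).max().round(4));return c,R
c,R=fit("green",[(246,169.7),(303.5,175),(299,219),(241.7,214)],.086,0)
t=ray("top",(269,226),.084);print("tab",t,"pred",c+R@[-.077,0])
c,R=fit("blue",[(379,153),(433,163),(425.7,206.5),(370,195)],.08,0)
t=ray("top",(418.7,123.9),.203);print("tab",t,"pred",c+R@[.104,0])
for d in(.104,.14,.15):print(d,c+R@[d,0])
```

```text
green sides [0.14  0.107 0.138 0.108]
 c [0.5592 0.1578] yaw -0.103 res 0.0015
tab [0.48294356 0.16657037 0.084     ] pred [0.48262477 0.16574809]
blue sides [0.133 0.108 0.137 0.106]
 c [ 0.5918 -0.1557] yaw -0.214 res 0.0033
tab [ 0.69388266 -0.17865823  0.203     ] pred [ 0.69345938 -0.17784905]
0.104 [ 0.69345938 -0.17784905]
0.14 [ 0.72863721 -0.18549893]
0.15 [ 0.73840883 -0.1876239 ]
```

Emit:
{"op": "play_rows", "data": {
  "series": [
    {"x": -0.05, "yaw": -2, "gripper": 255},
    {"x": -0.05, "gripper": 255},
    {"y": -0.0435, "z": -0.0368, "gripper": 255},
    {"y": -0.0435, "z": -0.0368, "gripper": 255},
    {"y": -0.0435, "z": -0.0368, "gripper": 255},
    {"y": -0.0435, "z": -0.0368, "gripper": 255},
    {"y": -0.0435, "z": -0.0368, "gripper": 255},
    {"y": -0.0435, "z": -0.0368, "gripper": 255},
    {"y": -0.0435, "z": -0.0368, "gripper": 255},
    {"y": -0.0435, "z": -0.0368, "gripper": 255}
  ]
}}

```text
$.series[0]: bad value
```

Emit:
{"op": "play_rows", "data": {
  "series": [
    {"gripper": 255, "x": -0.05, "y": 0.0, "z": 0.0, "yaw": -2.0},
    {"gripper": 255, "x": -0.05, "y": 0.0, "z": 0.0, "yaw": 0.0}
  ]
}}

```text
time_s: 0.35
eef_pos: [0.1475, 0.5807, 0.3226]
orientation: [0.55, -0.444, 0.551, 0.443]
contact_force: [0.3, -0.4, 1.0]
grip_width: 0.81
```

Emit:
{"op": "play_rows", "data": {
  "series": [
    {"gripper": 255, "x": 0, "y": -0.0435, "z": -0.0368, "yaw": 0},
    {"gripper": 255, "x": 0, "y": -0.0435, "z": -0.0368, "yaw": 0},
    {"gripper": 255, "x": 0, "y": -0.0435, "z": -0.0368, "yaw": 0},
    {"gripper": 255, "x": 0, "y": -0.0435, "z": -0.0368, "yaw": 0},
    {"gripper": 255, "x": 0, "y": -0.0435, "z": -0.0368, "yaw": 0},
    {"gripper": 255, "x": 0, "y": -0.0435, "z": -0.0368, "yaw": 0},
    {"gripper": 255, "x": 0, "y": -0.0435, "z": -0.0368, "yaw": 0},
    {"gripper": 255, "x": 0, "y": -0.0435, "z": -0.0368, "yaw": 0}
  ]
}}

```text
time_s: 1.35
eef_pos: [0.426, 0.2183, 0.3225]
orientation: [0.55, -0.444, 0.551, 0.444]
contact_force: [0.8, 0.7, 0.3]
grip_width: 0.002
```

Emit:
{"op": "play_rows", "data": {
  "series": [
    {"gripper": 255, "x": 0, "y": -0.0435, "z": -0.0368, "yaw": 0},
    {"gripper": 255, "x": 0, "y": -0.0435, "z": -0.0368, "yaw": 0},
    {"gripper": 255, "x": 0, "y": -0.0435, "z": -0.0368, "yaw": 0},
    {"gripper": 255, "x": 0, "y": -0.0435, "z": -0.0368, "yaw": 0},
    {"gripper": 255, "x": 0, "y": -0.0435, "z": -0.0368, "yaw": 0},
    {"gripper": 255, "x": 0, "y": -0.0435, "z": -0.0368, "yaw": 0},
    {"gripper": 255, "x": 0, "y": -0.0435, "z": -0.0368, "yaw": 0},
    {"gripper": 255, "x": 0, "y": -0.0435, "z": -0.0368, "yaw": 0},
    {"gripper": 255, "x": 0, "y": -0.0435, "z": -0.0368, "yaw": 0}
  ]
}}

```text
time_s: 2.48
eef_pos: [0.7383, -0.1883, 0.322]
orientation: [0.55, -0.443, 0.551, 0.444]
contact_force: [0.2, 0.1, 1.3]
grip_width: 0.007
```

Emit:
{"op": "play_rows", "data": {
  "series": [
    {"gripper": 255, "x": 0.05, "y": 0, "z": 0, "yaw": 0},
    {"gripper": 255, "x": 0.05, "y": 0, "z": 0, "yaw": 0},
    {"gripper": 255, "x": 0.05, "y": 0, "z": 0, "yaw": 0},
    {"gripper": 255, "x": 0, "y": 0.01, "z": 0, "yaw": 0},
    {"gripper": 255, "x": 0, "y": 0.01, "z": 0, "yaw": 0}
  ]
}}

```text
time_s: 3.1
eef_pos: [0.7181, -0.1827, 0.1742]
orientation: [0.551, -0.444, 0.55, 0.443]
contact_force: [0.1, -0.4, 0.5]
grip_width: 0.005
```

Emit:
{"op": "play_rows", "data": {
  "series": [
    {"gripper": 255, "x": 0, "y": 0.006, "z": 0, "yaw": 0},
    {"gripper": 255, "x": 0, "y": 0.006, "z": 0, "yaw": 0},
    {"gripper": 255, "x": 0, "y": 0.006, "z": 0, "yaw": 0},
    {"gripper": 255, "x": 0, "y": 0.006, "z": 0, "yaw": 0},
    {"gripper": 255, "x": 0, "y": 0.006, "z": 0, "yaw": 0},
    {"gripper": 255, "x": 0, "y": 0.006, "z": 0, "yaw": 0},
    {"gripper": 255, "x": 0, "y": 0.006, "z": 0, "yaw": 0},
    {"gripper": 255, "x": 0, "y": 0.006, "z": 0, "yaw": 0},
    {"gripper": 255, "x": 0, "y": 0.006, "z": 0, "yaw": 0}
  ]
}}

```text
time_s: 4.22
eef_pos: [0.6648, -0.171, 0.1726]
orientation: [0.55, -0.444, 0.551, 0.444]
contact_force: [0.6, 0.7, 0.8]
grip_width: 0.005
```

Emit:
{"op": "play_rows", "data": {
  "series": [
    {"gripper": 255, "x": 0, "y": 0.006, "z": 0, "yaw": 0},
    {"gripper": 255, "x": 0, "y": 0.006, "z": 0, "yaw": 0},
    {"gripper": 255, "x": 0, "y": 0.006, "z": 0, "yaw": 0},
    {"gripper": 255, "x": 0, "y": 0.006, "z": 0, "yaw": 0},
    {"gripper": 255, "x": 0, "y": 0.006, "z": 0, "yaw": 0},
    {"gripper": 255, "x": 0, "y": 0.006, "z": 0, "yaw": 0},
    {"gripper": 255, "x": 0, "y": 0, "z": 0, "yaw": 0},
    {"gripper": 255, "x": 0, "y": 0, "z": 0, "yaw": 0},
    {"gripper": 255, "x": -0.05, "y": 0, "z": 0, "yaw": 0},
    {"gripper": 255, "x": -0.05, "y": 0, "z": 0, "yaw": 0}
  ]
}}

```text
time_s: 5.48
eef_pos: [0.6299, -0.1633, 0.2732]
orientation: [0.55, -0.443, 0.551, 0.444]
contact_force: [0.1, -0.8, -0.0]
grip_width: 0.005
```

Run:
```python
from h import *
im=grab_frame("scene")[:,:,::-1];cv2.imwrite("pics/scene1.png",im)
```

```text
(no output)
```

View pics/scene1.png

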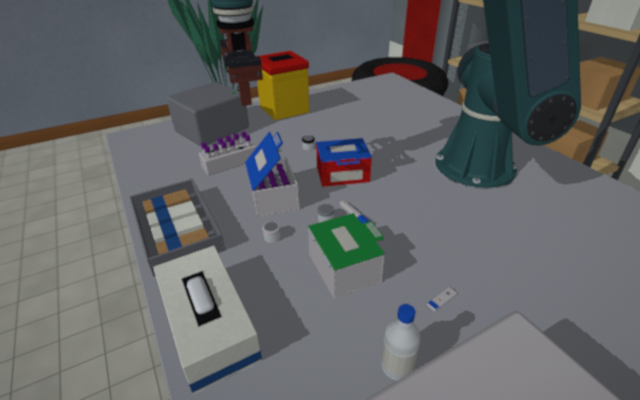

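The blue lid is swinging down slowly at (265,160) on its own, and the boxes are undisturbed. I move to the green tab and check the blue lid is shut before touching the green one.

Emit:
{"op": "play_rows", "data": {
  "series": [
    {"gripper": 255, "x": 0, "y": 0, "z": 0, "yaw": -6.4},
    {"gripper": 255, "x": 0, "y": 0.0307, "z": 0.0447, "yaw": 0},
    {"gripper": 255, "x": 0, "y": 0.0307, "z": 0.0447, "yaw": 0},
    {"gripper": 255, "x": 0, "y": 0.0307, "z": 0.0447, "yaw": 0},
    {"gripper": 255, "x": 0, "y": 0.0307, "z": 0.0447, "yaw": 0},
    {"gripper": 255, "x": 0, "y": 0.0307, "z": 0.0447, "yaw": 0},
    {"gripper": 255, "x": 0, "y": 0.0307, "z": 0.0447, "yaw": 0},
    {"gripper": 255, "x": 0, "y": 0.0307, "z": 0.0447, "yaw": 0}
  ]
}}

```text
time_s: 6.52
eef_pos: [0.4476, 0.1712, 0.2728]
orientation: [0.525, -0.474, 0.525, 0.474]
contact_force: [1.0, 0.3, -0.1]
grip_width: 0.003
```

Emit:
{"op": "play_rows", "data": {
  "series": [
    {"gripper": 255, "x": 0.045, "y": 0, "z": 0, "yaw": 0},
    {"gripper": 255, "x": 0.045, "y": 0, "z": 0, "yaw": 0},
    {"gripper": 255, "x": 0.045, "y": 0, "z": 0, "yaw": 0},
    {"gripper": 255, "x": 0.045, "y": 0, "z": 0, "yaw": 0},
    {"gripper": 255, "x": 0.045, "y": 0, "z": 0, "yaw": 0},
    {"gripper": 255, "x": 0, "y": 0, "z": 0, "yaw": 0},
    {"gripper": 255, "x": 0, "y": 0, "z": 0, "yaw": 0},
    {"gripper": 255, "x": 0, "y": 0, "z": 0, "yaw": 0}
  ]
}}

```text
time_s: 7.52
eef_pos: [0.45, 0.1701, 0.0495]
orientation: [0.526, -0.475, 0.524, 0.473]
contact_force: [-0.8, 0.2, 0.5]
grip_width: 0.004
```

Run:
```python
from h import *
a=grab_frame("scene")[:,:,::-1];s=sense();print(s["contact_force"],s["eef_pos"])
cv2.imwrite("pics/scene2.png",cv2.resize(a[110:310,190:450],None,fx=3,fy=3,interpolation=2))
```

```text
[-0.61837823  0.5636333   0.19227681] [0.44979705 0.17008211 0.04940779]
```

View pics/scene2.png

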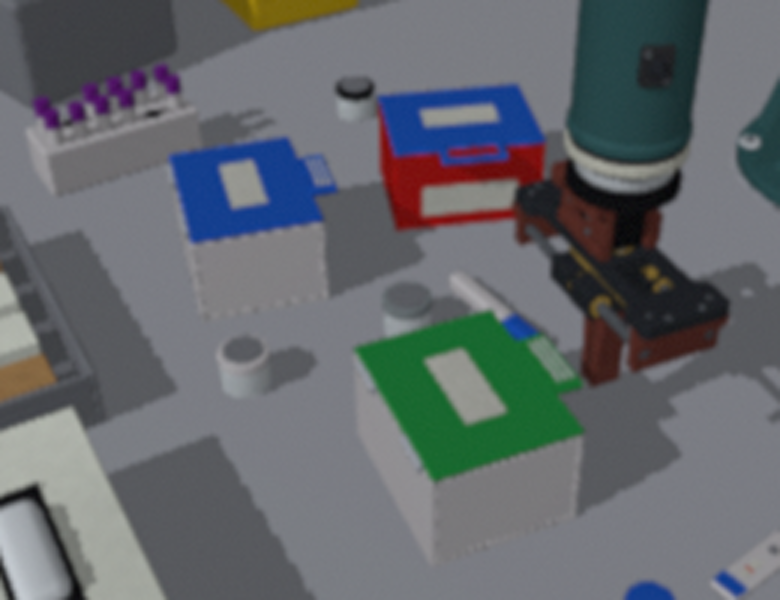

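The blue lid is shut on its box (crop (250,190)), and the closed fingers stand in front of the green tab (crop (555,360)). I approach the tab slowly.

Emit:
{"op": "play_rows", "data": {
  "series": [
    {"gripper": 255, "x": 0, "y": -0.01, "z": 0, "yaw": 0},
    {"gripper": 255, "x": 0, "y": -0.009, "z": 0, "yaw": 0},
    {"gripper": 255, "x": 0, "y": 0, "z": 0, "yaw": 0}
  ]
}}

```text
time_s: 7.95
eef_pos: [0.4688, 0.1678, 0.048]
orientation: [0.526, -0.474, 0.525, 0.473]
contact_force: [-0.9, -0.1, -0.2]
grip_width: 0.01
```

Emit:
{"op": "play_rows", "data": {
  "series": [
    {"gripper": 255, "x": 0, "y": -0.002, "z": 0, "yaw": 0},
    {"gripper": 255, "x": 0, "y": 0, "z": 0, "yaw": 0}
  ]
}}

```text
time_s: 8.2
eef_pos: [0.469, 0.1675, 0.0475]
orientation: [0.525, -0.474, 0.525, 0.474]
contact_force: [0.2, 0.3, -0.1]
grip_width: 0.004
```

Emit:
{"op": "play_rows", "data": {
  "series": [
    {"gripper": 255, "x": 0, "y": -0.0015, "z": 0, "yaw": 0},
    {"gripper": 255, "x": 0, "y": 0, "z": 0, "yaw": 0}
  ]
}}

```text
time_s: 8.45
eef_pos: [0.4707, 0.1674, 0.0476]
orientation: [0.525, -0.474, 0.525, 0.474]
contact_force: [-0.3, 0.0, -0.2]
grip_width: 0.005
```

Emit:
{"op": "play_rows", "data": {
  "series": [
    {"gripper": 255, "x": 0, "y": -0.0015, "z": 0, "yaw": 0},
    {"gripper": 255, "x": 0, "y": 0, "z": 0, "yaw": 0}
  ]
}}

```text
time_s: 8.7
eef_pos: [0.4723, 0.1673, 0.0477]
orientation: [0.525, -0.474, 0.525, 0.474]
contact_force: [0.5, 0.1, 0.2]
grip_width: 0.006
```

Emit:
{"op": "play_rows", "data": {
  "series": [
    {"gripper": 255, "x": 0, "y": -0.0015, "z": 0, "yaw": 0},
    {"gripper": 255, "x": 0, "y": 0, "z": 0, "yaw": 0}
  ]
}}

```text
time_s: 8.95
eef_pos: [0.4736, 0.1671, 0.0476]
orientation: [0.525, -0.474, 0.525, 0.474]
contact_force: [-0.2, -0.0, 0.2]
grip_width: 0.007
```

Emit:
{"op": "play_rows", "data": {
  "series": [
    {"gripper": 255, "x": 0, "y": -0.001, "z": 0, "yaw": 0},
    {"gripper": 255, "x": 0, "y": 0, "z": 0, "yaw": 0}
  ]
}}

```text
time_s: 9.2
eef_pos: [0.4736, 0.167, 0.0475]
orientation: [0.524, -0.473, 0.525, 0.474]
contact_force: [-2.7, 1.8, 2.6]
grip_width: 0.008
```

Emit:
{"op": "play_rows", "data": {
  "series": [
    {"gripper": 255, "x": -0.004, "y": -0.0002, "z": 0, "yaw": 0},
    {"gripper": 255, "x": -0.004, "y": -0.0003, "z": 0, "yaw": 0},
    {"gripper": 255, "x": -0.004, "y": -0.0005, "z": 0, "yaw": 0},
    {"gripper": 255, "x": -0.004, "y": -0.0007, "z": 0, "yaw": 0}
  ]
}}

```text
time_s: 9.7
eef_pos: [0.4756, 0.1667, 0.0638]
orientation: [0.524, -0.474, 0.525, 0.474]
contact_force: [-3.6, 0.2, 0.1]
grip_width: 0.005
```

Run:
```python
from h import *
a=grab_frame("scene")[:,:,::-1]
cv2.imwrite("pics/scene3.png",cv2.resize(a[190:310,290:450],None,fx=4,fy=4,interpolation=2))
```

```text
(no output)
```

View pics/scene3.png

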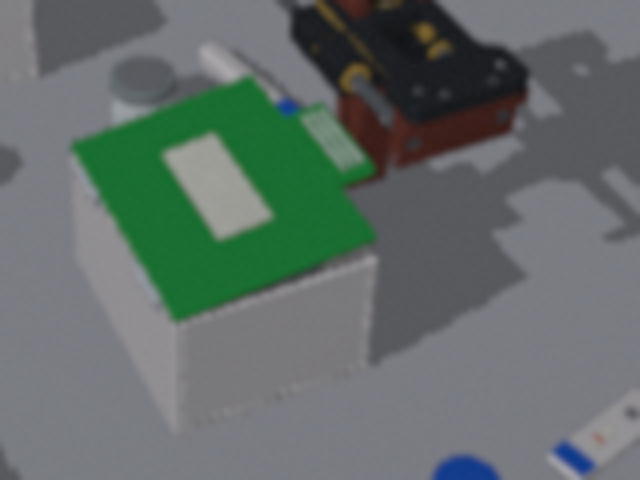

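The lid is rising with the fingertip: there is a gap under its front edge at crop (350,255), and the box has not moved. I continue along the arc.

Emit:
{"op": "play_rows", "data": {
  "series": [
    {"gripper": 255, "x": -0.0052, "y": -0.0007, "z": 0, "yaw": 0},
    {"gripper": 255, "x": -0.0052, "y": -0.001, "z": 0, "yaw": 0},
    {"gripper": 255, "x": -0.0052, "y": -0.0012, "z": 0, "yaw": 0},
    {"gripper": 255, "x": -0.0051, "y": -0.0014, "z": 0, "yaw": 0},
    {"gripper": 255, "x": -0.005, "y": -0.0016, "z": 0, "yaw": 0}
  ]
}}

```text
time_s: 10.38
eef_pos: [0.4823, 0.1661, 0.0898]
orientation: [0.525, -0.474, 0.525, 0.474]
contact_force: [-6.2, -1.2, 0.2]
grip_width: 0.006
```

Emit:
{"op": "play_rows", "data": {
  "series": [
    {"gripper": 255, "x": -0.005, "y": -0.0018, "z": 0, "yaw": 0},
    {"gripper": 255, "x": -0.0049, "y": -0.002, "z": 0, "yaw": 0},
    {"gripper": 255, "x": -0.0048, "y": -0.0022, "z": 0, "yaw": 0},
    {"gripper": 255, "x": -0.0047, "y": -0.0023, "z": 0, "yaw": 0},
    {"gripper": 255, "x": -0.0046, "y": -0.0025, "z": 0, "yaw": 0}
  ]
}}

```text
time_s: 11.0
eef_pos: [0.4934, 0.1649, 0.114]
orientation: [0.525, -0.474, 0.525, 0.474]
contact_force: [-5.3, -1.4, 1.5]
grip_width: 0.008
```

Run:
```python
from h import *
a=grab_frame("scene")[:,:,::-1]
cv2.imwrite("pics/scene4.png",cv2.resize(a[170:310,290:450],None,fx=4,fy=4,interpolation=2))
```

```text
(no output)
```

View pics/scene4.png

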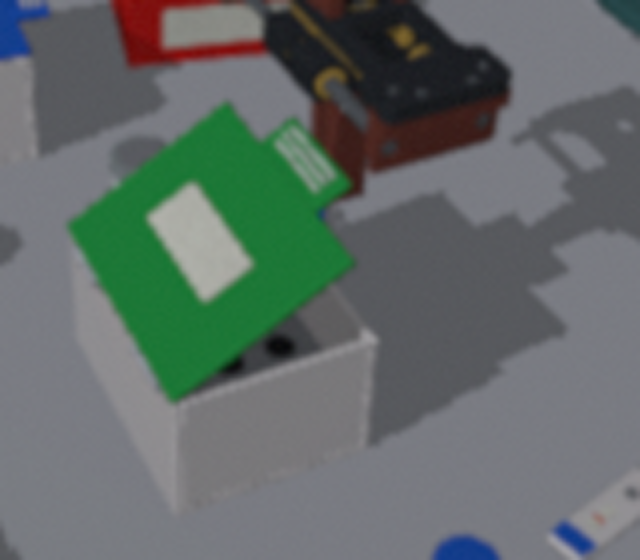

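The lid is at about 0.55 rad, with the tab edge at crop (330,160) still on the finger face. The box corner is unchanged.

Emit:
{"op": "play_rows", "data": {
  "series": [
    {"gripper": 255, "x": -0.0055, "y": -0.0034, "z": 0, "yaw": 0},
    {"gripper": 255, "x": -0.0053, "y": -0.0037, "z": 0, "yaw": 0},
    {"gripper": 255, "x": -0.0051, "y": -0.004, "z": 0, "yaw": 0},
    {"gripper": 255, "x": -0.0049, "y": -0.0043, "z": 0, "yaw": 0},
    {"gripper": 255, "x": -0.0047, "y": -0.0045, "z": 0, "yaw": 0}
  ]
}}

```text
time_s: 11.68
eef_pos: [0.5142, 0.1632, 0.1399]
orientation: [0.526, -0.474, 0.524, 0.473]
contact_force: [-1.9, 0.1, 1.0]
grip_width: -0.0
```

Emit:
{"op": "play_rows", "data": {
  "series": [
    {"gripper": 255, "x": -0.0044, "y": -0.0048, "z": 0, "yaw": 0},
    {"gripper": 255, "x": -0.0041, "y": -0.005, "z": 0, "yaw": 0},
    {"gripper": 255, "x": -0.0038, "y": -0.0052, "z": 0, "yaw": 0},
    {"gripper": 255, "x": -0.0035, "y": -0.0054, "z": 0, "yaw": 0},
    {"gripper": 255, "x": -0.0032, "y": -0.0056, "z": 0, "yaw": 0}
  ]
}}

```text
time_s: 12.3
eef_pos: [0.5392, 0.1605, 0.158]
orientation: [0.525, -0.474, 0.525, 0.474]
contact_force: [-1.0, 0.5, 1.2]
grip_width: 0.005
```

Emit:
{"op": "play_rows", "data": {
  "series": [
    {"gripper": 255, "x": -0.0025, "y": -0.006, "z": 0, "yaw": 0},
    {"gripper": 255, "x": -0.0025, "y": -0.006, "z": 0, "yaw": 0},
    {"gripper": 255, "x": -0.002, "y": -0.006, "z": 0, "yaw": 0},
    {"gripper": 255, "x": -0.002, "y": -0.006, "z": 0, "yaw": 0},
    {"gripper": 255, "x": -0.001, "y": -0.006, "z": 0, "yaw": 0},
    {"gripper": 255, "x": 0, "y": -0.006, "z": 0, "yaw": 0},
    {"gripper": 255, "x": 0, "y": -0.006, "z": 0, "yaw": 0},
    {"gripper": 255, "x": 0, "y": -0.006, "z": 0, "yaw": 0}
  ]
}}

```text
time_s: 13.3
eef_pos: [0.5867, 0.1555, 0.1678]
orientation: [0.525, -0.474, 0.525, 0.474]
contact_force: [0.4, 0.4, 1.6]
grip_width: 0.009
```

Emit:
{"op": "play_rows", "data": {
  "series": [
    {"gripper": 255, "x": 0, "y": -0.006, "z": 0, "yaw": 0},
    {"gripper": 255, "x": 0, "y": -0.006, "z": 0, "yaw": 0},
    {"gripper": 255, "x": 0, "y": -0.006, "z": 0, "yaw": 0},
    {"gripper": 255, "x": 0, "y": -0.006, "z": 0, "yaw": 0},
    {"gripper": 255, "x": 0, "y": -0.006, "z": 0, "yaw": 0},
    {"gripper": 255, "x": 0, "y": -0.006, "z": 0, "yaw": 0}
  ]
}}

```text
time_s: 14.05
eef_pos: [0.6225, 0.1518, 0.1678]
orientation: [0.525, -0.474, 0.525, 0.474]
contact_force: [0.2, -0.4, -1.1]
grip_width: 0.006
```

Emit:
{"op": "play_rows", "data": {
  "series": [
    {"gripper": 255, "x": 0, "y": -0.004, "z": 0, "yaw": 0},
    {"gripper": 255, "x": 0, "y": 0, "z": 0, "yaw": 0},
    {"gripper": 255, "x": 0, "y": 0, "z": 0, "yaw": 0},
    {"gripper": 255, "x": 0, "y": 0.03, "z": 0, "yaw": 0},
    {"gripper": 255, "x": 0, "y": 0.04, "z": 0, "yaw": 0},
    {"gripper": 255, "x": -0.02, "y": 0.05, "z": 0, "yaw": 0},
    {"gripper": 255, "x": -0.04, "y": 0.04, "z": 0, "yaw": 0},
    {"gripper": 255, "x": -0.04, "y": 0.04, "z": 0, "yaw": 0},
    {"gripper": 255, "x": 0, "y": 0, "z": 0, "yaw": 0},
    {"gripper": 255, "x": 0, "y": 0, "z": 0, "yaw": 0}
  ]
}}

```text
time_s: 15.3
eef_pos: [0.4275, 0.1719, 0.2677]
orientation: [0.525, -0.474, 0.525, 0.474]
contact_force: [-0.1, 0.9, 1.3]
grip_width: 0.006
```

Run:
```python
from h import *
cv2.imwrite("pics/scene5.png",grab_frame("scene")[:,:,::-1]);cv2.imwrite("pics/top5.png",grab_frame("top")[:,:,::-1])
print(sense()["contact_force"],sense()["eef_pos"])
```

```text
[ 0.85927087  0.93956584 -1.08369671] [0.42748787 0.17164799 0.26673649]
```

View pics/scene5.png

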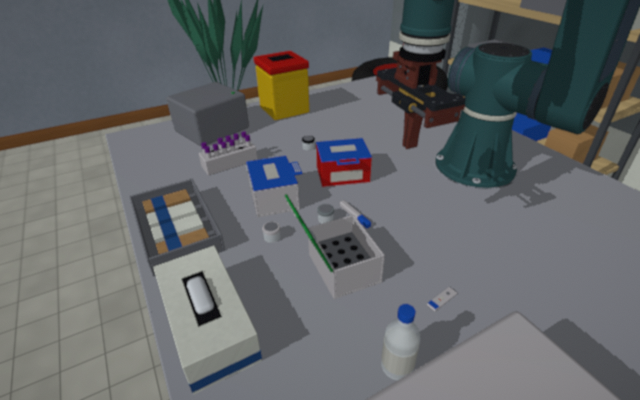

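View pics/top5.png

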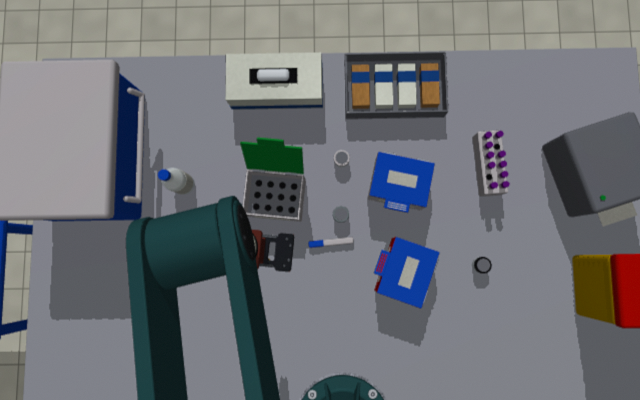

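Both views show the blue lid shut at top (402,180) and the green lid leaning back at top (272,155). The bystanders look unmoved. I do a short settle and a final shift check, then hand in.

Emit:
{"op": "play_rows", "data": {
  "series": [
    {"gripper": 255, "x": 0, "y": 0, "z": 0, "yaw": 0},
    {"gripper": 255, "x": 0, "y": 0, "z": 0, "yaw": 0},
    {"gripper": 255, "x": 0, "y": 0, "z": 0, "yaw": 0},
    {"gripper": 255, "x": 0, "y": 0, "z": 0, "yaw": 0},
    {"gripper": 255, "x": 0, "y": 0, "z": 0, "yaw": 0},
    {"gripper": 255, "x": 0, "y": 0, "z": 0, "yaw": 0}
  ]
}}

```text
time_s: 16.15
eef_pos: [0.4272, 0.1719, 0.2679]
orientation: [0.525, -0.474, 0.525, 0.474]
contact_force: [-1.1, 0.4, 0.2]
grip_width: 0.01
```

Run:
```python
from h import *
from bench import job_done
a=cv2.imread("pics/scene0.png",0).astype(np.float32);s5=cv2.imread("pics/scene5.png",0);n=cv2.cvtColor(grab_frame("scene"),cv2.COLOR_RGB2GRAY)
print("still moving px:",int((cv2.absdiff(s5,n)[150:310,180:390]>25).sum()))
# box fronts/sides below rim: shift start->now
for nm,(x0,x1,y0,y1) in dict(green=(315,390,255,300),full=(250,302,185,218),red=(312,375,150,190),jars=(258,285,218,245)).items():
    print(nm,np.round(cv2.phaseCorrelate(a[y0:y1,x0:x1],n[y0:y1,x0:x1].astype(np.float32))[0],2))
hsv=cv2.cvtColor(grab_frame("top"),cv2.COLOR_RGB2HSV);g=cv2.inRange(hsv,(45,90,30),(80,255,255));g[:120]=0;g[190:]=0;g[:,:225]=0;g[:,320:]=0
ys,xs=np.nonzero(g);y=ys.min();t=ray("top",(xs[ys==y].mean(),y),.205);c=np.array([.5592,.1578])
bx=(t[:2]-c)@np.array([np.cos(.103),-np.sin(.103)]);print("green lid angle",np.pi/2+np.arcsin((bx-.055)/.132))
print(job_done())
```

```text
still moving px: 0
green [ 0.77 -0.35]
full [-0.65  0.4 ]
red [ 0.07 -0.07]
jars [0.55 0.52]
green lid angle 1.9927928305591949
the job is handed in; nothing more can be done
None
```

The blue lid is shut and the green lid is leaning back open. The job was handed in at about 16 s of the 58 s allowed.

**Blue lid:** I pushed it forward from behind with closed fingertips until it fell shut by itself. A picture showed it shut before I touched the green lid.

**Green lid:** I pressed the fingertips lightly against its tab edge, lifted it along its arc by friction, then pushed it past upright and backed away. The highest force I read was about 6 N.

**Last checks:**
- **Still:** nothing in the box area was moving between the last two pictures, and the robot was touching nothing.
- **Green lid angle:** it measured about 1.99 rad against the nominal stop of 1.95, which I put down to measurement error.
- **Position shifts:** the boxes and the white-capped jar (the only bystander measured) shifted under 1 pixel in the image, roughly 2 mm at most. Most of that is probably changed shadows. The red look-alike showed about 0.1 pixel. I only checked the other bystanders by eye, and they looked unmoved.
- No check failed.

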